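# Gap a vial block on the sample collector's deck

### The arm

A 6-joint arm with a two-finger parallel gripper is mounted at the origin on the work surface. World frame = base frame: x ahead of the robot, y to its left, z up, the work surface at z = 0. Lengths are in m, angles in rad, forces in N, time in s.
With the tool pointing down it reaches from about 0.3 to 0.825 m from the base axis. Payload 5.4 kg.
Tool frame: the origin (TCP) lies on the centre line of the jaws, within the pads' length; the fingertips stand 19 mm ahead of it and the grasp point (between the pads) is the TCP (manip.tip_extent is the distance from the TCP to the fingertips, in m); z points along the fingers, y is the line along which they close (so a half turn about z gives the same grasp; the last joint's range is limited). The gripper opens to 92 mm and grips with 3 to 60 N. Pads are 20 mm wide; open, the fingers measure 128 mm over their backs; the gripper's body (75 mm by 189 mm) begins 69 mm behind the grasp point.
Start: joints at [0.999, 0.158, 1.597, -0, 1.386, -0.21], TCP at [0.204, 0.538, 0.234] pointing down, gripper open.
Joint ranges: [-2.91, 2.91], [-0.94, 2.29], [0.18, 2.7], [-1.29, 4.43], [0.17, 2.64], [-3, 3]. Speed limits (rad/s): [2.57, 2.57, 3.14, 3.14, 3.14, 3.14].

### API

Orientations are given as a rotation vector (axis times angle).
In Python, from plant import status, eyes, manip gives the robot as it stands. The module is installed in compiled form; this text tells all that it offers.
- The arm moves only by the tool servo_tool, never from a script. Its argument "motion" is one flat list of numbers, 7 for each row, row after row: the shift along the tool's x, y, z in mm, then the turn, a rotation vector about the tool's x, y, z in degrees, then the opening, from 0 (shut) to 1 (fully open). A call has 1 to 8 rows; each row shifts and turns the commanded pose from where the row before left it, along the tool's axes as they then stand; what a row does not reach is not made up. A row lasts 1/12 s, in which the tool goes at most 41.7 mm and 7.16 degrees, less where a joint would pass 70% of its speed; a pose out of reach is approached as far as the arm can. A call with a gripper value outside its range is refused whole. The fingers move at their own pace and stop on an object; the grip force is fixed at half the most. Time passes only in rows, so rows that do not move let the fingers close. It gives the time, the measured TCP pose, the force, the opening and the grip force at its end, in the units of the state.
- status.get_state(): the state, without advancing time (a new reading comes with each control period).
- eyes.capture(name): name is "side" or "top" or "wrist"; returns (picture, depth): 420x560x3 uint8, red, green, blue; 420x560 float32, m along the optical axis (not along the pixel's ray), 0 where there is no reading.
- eyes.camera_params(name): a dict with "fx", "fy", "cx", "cy" (pixels), "pose" (4x4, takes a point from camera to world coordinates). Camera axes: x right, y down, z forward; pixel columns grow to the right and rows downward; lengths in m; the calibration is good to about 2 mm. A picture is of the moment at which its call begins: read the wrist's pose just before it. camera_params takes no time and is no camera call; for the wrist camera it gives the pose at the moment of the call.
- manip.finish_job(): hands the job in; it is judged then, once.
The state is a dict: "clock": time; "joints": joint angles; "qd": joint speeds; "joint_torque": joint torques, N m; "eef_pos": TCP position; "orientation": TCP orientation; "force": force on the tool from outside, world axes, zero at the start; "torque": the same for the moment, N m; "width": opening from 0.0 (shut) to 1.0 (fully open); "gripper_force": force on a finger pad.
Only numpy, scipy, OpenCV 4.12 (cv2) and the standard library are available. Lean on these libraries where they do the work, as an engineer would, in place of code of your own. Each camera call takes 0.05 s, during which the arm holds its last target. There are 200 camera calls.

### The job

Set the loose vial block next to the clamped one so that the needle bar will meet its vials: use the blue gauge as the spacer between the two blocks, and slide the loose block (never lift it) until it lies flat against the rear fence and snug against the gauge, with the gauge snug against the clamped block. Then draw the gauge out without disturbing the gap, which must stay even and as wide as the gauge, and stand it upright back in its tray. Leave everything else where it is.

Things in the scene. Friction and masses are not known exactly. Their poses are not given: they have to be found in the camera images.
- collector: Sample collector fixed on the bench (place, yaw vary): white case, stainless deck 185 mm (x) by 462 mm (y), deck top 40 mm above the bench. Origin on the bench under the deck; +x away from the robot, +y along the deck to the blue drive module, z up. The deck spans x -95 to +90, y -231 to +231 mm; its near (-x) and right (-y) edges are open.
- fence (a point): Point on the front (-x) face of the aluminium fence, at mid length, where it meets the deck (collector x +75, y 0, z 40 mm). The fence is straight along the collector's y, runs the whole deck and is 22 mm high.
- needle_column (a point): Top of the needle column, 195 mm above the bench, on the fixed blue module (92 mm high, 185 by 108 mm, collector y +236 to +344 mm). From it the white needle bar reaches 320 mm to the rear (collector +x), 172 to 188 mm above the bench, its needles down to 124 mm.
- clamped_block: White plastic vial block clamped immovably on the deck against the fence; axes as the collector. 84 mm (x) by 124 mm (y) by 40 mm high; two rows of four amber vials with blue caps stand 12 mm above its top. Origin at the centre of its underside, at collector x +33, y +160 mm. Its free face, to which the gap is set, is its -y face (collector y +98 mm).
- vial_block: Loose vial block, 0.45 to 0.7 kg, slides under a push of 3 to 9 N; same as the clamped one: 84 mm (x) by 124 mm (y) by 40 mm high, fixed vials 12 mm higher. Origin at the centre of its underside. Starts on the deck right (-y) of the clamped one, off the fence, turned up to 0.3 rad. Its +y face shall face the clamped block, its +x face the fence: origin then at collector x +33, y +20 mm.
- gap_near_corner (a point): Corner of the loose block at the near (-x) end of its gap face (+y face), 20 mm above its underside.
- gap_rear_corner (a point): Corner of the loose block at the rear (+x, fence) end of its gap face (+y face), 20 mm above its underside.
- outer_rear_corner (a point): Corner of the loose block at the rear (+x, fence) end of its -y face, 20 mm above its underside.
- gauge_blue: The spacer gauge to use, 0.15 kg, free-standing: a blue metal blade 80 mm (x) by 16 mm thick (y) by 42 mm high, with a black upright grip on the middle of its top, 30 mm (x) by 12 mm (y), from 42 to 92 mm above the underside. Origin at the centre of the blade's underside. It starts standing in one of the tray's two lanes.
- gauge_grey: Another gauge, not to be used: the same shape, but grey, 24 mm thick, with a white grip. It stands in the tray's other lane.
- gauge_tray: Grey open gauge tray fixed on the bench to the right, 112 mm (x) by 92 mm (y), walls 4 mm thick and 24 mm high, floor top 4 mm above the bench; a 4 mm thick wall along x at y = 0 makes two lanes, each 104 mm (x) by 40 mm (y), centred at y = +22 and -22 mm. Origin at the centre of its underside.
- media_bottle: Bystander behind the collector: amber bottle with blue cap, 80 mm across, 170 mm high; origin at the centre of its underside.
- tablet_jar: Bystander behind the collector: white jar with orange lid, 56 mm across, 75 mm high; origin at the centre of its underside.
- beaker: Bystander behind the collector: clear beaker, 68 mm across, 85 mm high; origin at the centre of its underside.
- scoop: Bystander in front of the collector: thin steel powder scoop with a blue sleeve, lying on the bench, 190 mm long along its x; origin at its middle.
- spare_vial: Bystander on the deck, in front (-x) of the clamped block: one capped amber vial standing, 15 mm across, 32 mm high; origin at the centre of its underside.
- sinker_tin: Bystander on the near right: flat metal tin, 70 by 50 by 22 mm; origin at the centre of its underside.
Not all that is in view belongs to the job. What is shaped like the vial_block but yellow is not meant.

How it is judged:
By the outcome, as a careful person would: the job done as asked, in the order asked, and still so for the second after the job is handed in, with the robot touching nothing.
It also fails if it takes over 72 s, if anything falls off the work surface, if the arm or the gripper's body presses on something with over 40 N, if the wrist force passes 120 N, or if a joint passes its speed limit or range.

## Working session

There is one attempt and no reset: what is moved stays moved. The work goes in short steps, Python scripts to look and compute and a tool call to move; the robot and the scene stay as the last step left them, time stands still between calls to the robot, and variables do not carry over. Pictures are saved under pics/ and viewed, at most 10 in all, crops included, and the job is handed in when it is done.

Besides the shell and the picture viewer there is one more tool, called after "Request:" as name(argument=value, ...) on one line, values as JSON. servo_tool: Moves the arm, as the interface text tells. Its arguments: {"type":"object","properties":{"motion":{"type":"array"}},"required":["motion"]}

```bash
mkdir -p pics; cat > h.py <<'E'
import numpy as np, cv2
from scipy.spatial.transform import Rotation as R
from plant import status, eyes, manip
def cap(n,save=None):
    p=eyes.camera_params(n); im,d=eyes.capture(n)
    if save: cv2.imwrite('pics/'+save,im[:,:,::-1])
    np.savez('last_'+n,im=im,d=d,pose=p['pose'],k=[p['fx'],p['fy'],p['cx'],p['cy']])
    return im,d,p
def load(n):
    z=np.load('last_'+n+'.npz'); return z['im'],z['d'],z['pose'],z['k']
def ray(pose,k,u,v,z):
    c=np.array([(u-k[2])/k[0],(v-k[3])/k[1],1.0]); w=pose[:3,:3]@c; o=pose[:3,3]
    return o+w*(z-o[2])/w[2]
def cloud(pose,k,d):
    v,u=np.mgrid[:d.shape[0],:d.shape[1]]
    c=np.stack([(u-k[2])/k[0]*d,(v-k[3])/k[1]*d,d],-1)
    return c@pose[:3,:3].T+pose[:3,3]
E
python3 - <<'E'
from h import *
s=status.get_state(); print({k:np.round(v,3) for k,v in s.items()}, manip.tip_extent)
for n in ['top','side']:
    im,d,p=cap(n,n+'0.png'); print(n,np.round(p['pose'],3).tolist(),p['fx'],p['cx'],p['cy'],(d>0).mean())
E
```

```text
{'clock': np.float64(0.0), 'joints': array([ 0.999,  0.159,  1.598, -0.   ,  1.386, -0.21 ]), 'qd': array([-0.   ,  0.   , -0.001,  0.   ,  0.   , -0.   ]), 'joint_torque': array([ 0.0000e+00, -3.8556e+01, -3.2211e+01,  7.0000e-02,  3.8000e-02,
       -0.0000e+00]), 'eef_pos': array([0.203, 0.537, 0.233]), 'orientation': array([-5.65e-01, -3.09e+00,  3.00e-03]), 'force': array([ 0.067, -0.172,  0.845]), 'torque': array([0.015, 0.002, 0.045]), 'gripper_force': np.float64(0.0), 'width': np.float64(0.998)} 0.019
top [[-0.012, -0.982, 0.188, 0.372], [-1.0, 0.007, -0.028, -0.002], [0.026, -0.189, -0.982, 1.073], [0.0, 0.0, 0.0, 1.0]] 386.75221983469663 278.3017999134217 208.96314980595068 0.9959608843537415
side [[-0.987, -0.111, 0.118, 0.405], [-0.16, 0.581, -0.798, 0.935], [0.02, -0.807, -0.591, 0.856], [0.0, 0.0, 0.0, 1.0]] 545.9426079061819 282.396423369268 211.21593924197904 0.9959396258503401
```

View pics/top0.png

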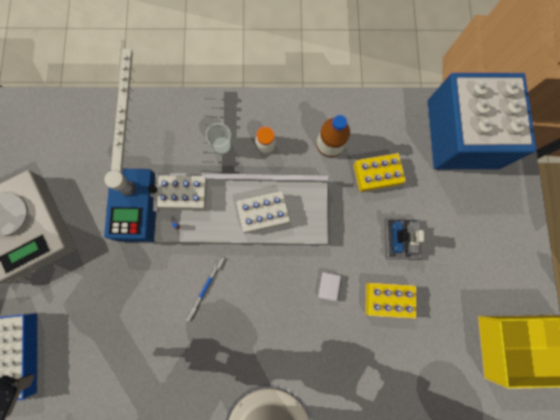

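View pics/side0.png

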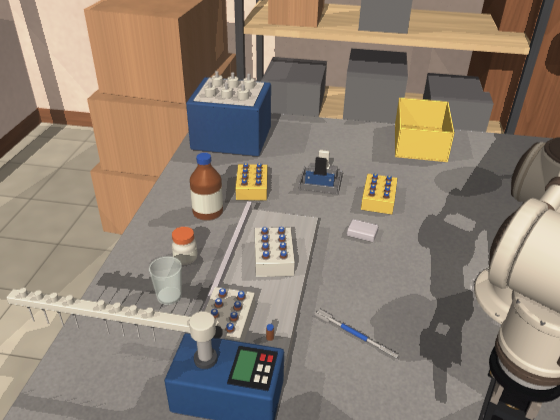

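```bash
cat > m.py <<'E'
from h import *
im,d,pose,k=load('top'); P=cloud(pose,k,d)
hsv=cv2.cvtColor(im,cv2.COLOR_RGB2HSV)
v,u=np.mgrid[:420,:560]
def rect(mask,z,name):
    n,l,st,c=cv2.connectedComponentsWithStats(mask.astype(np.uint8))
    for i in range(1,n):
        if st[i,4]<60: continue
        cnt=cv2.findContours((l==i).astype(np.uint8),0,cv2.CHAIN_APPROX_NONE)[0][0][:,0]
        W=np.array([ray(pose,k,a,b,z)[:2] for a,b in cnt])
        r=cv2.minAreaRect((W*1000).astype(np.float32)); print(name,st[i,:5],np.round(r[0],1),np.round(r[1],1),round(r[2],1),'zmed',np.round(np.median(P[l==i][:,2]),4))
roi=(u>60)&(u<345)&(v>160)&(v<255); z=P[...,2]
rect(roi&(u>155)&(abs(z-.04)<.006),.04,'deck')
rect(roi&(u>155)&(abs(z-.062)<.006)&(v<200),.062,'fence')
rect((u>155)&(u<300)&(v>165)&(v<240)&(z>.072)&(z<.1),.08,'blocks')
rt=(u>380)&(u<435)&(v>210)&(v<265)
rect(rt&(z>.014)&(z<.034),.024,'tray')
rect(rt&(z>.036)&(z<.056),.046,'blades')
rect(rt&(z>.08),.096,'grips')
rect((u>380)&(u<435)&(v>210)&(v<265)&(hsv[...,0]>100)&(hsv[...,0]<130)&(hsv[...,1]>120),.046,'blue')
big=cv2.resize(im[150:270,150:440],None,fx=2.7,fy=2.7,interpolation=cv2.INTER_CUBIC); cv2.imwrite('pics/topcrop.png',big[:,:,::-1])
E
python3 m.py
```

```text
deck [ 156  179  172   64 7483] [568.2  67.1] [462.2 173. ] 88.6 zmed 0.0399
fence [160 173 168  13 711] [649.  61.] [450.6  33.4] 89.7 zmed 0.0617
blocks [ 156  175   50   33 1504] [613.1 226.3] [128.3  84.5] 88.2 zmed 0.0803
blocks [ 237  191   53   41 1501] [558.7  10.1] [ 84.7 123.6] 12.7 zmed 0.0804
tray [385 217  35  41 195] [ 491.5 -372.5] [ 95.2 110.5] 87.6 zmed 0.0223
tray [392 223   7  29  67] [ 492.4 -347.7] [77.7 13.3] 4.2 zmed 0.0257
tray [391 241  30  18 111] [ 457.4 -378.3] [79.9 47.3] 85.9 zmed 0.0232
blades [395 222   8  29 157] [ 492.9 -353.8] [18.  75.9] 88.9 zmed 0.0458
blades [408 223  12  30 247] [ 488.5 -394.5] [27.7 79.2] 87.8 zmed 0.0464
grips [401 228   8  12  71] [ 492.9 -352.6] [28.6 16.1] 2.0 zmed 0.0949
grips [417 230   7  12  76] [ 487.7 -392.6] [15.5 29.4] 85.4 zmed 0.0946
blue [392 222  11  30 238] [ 491.6 -349.2] [26.5 78.6] 88.9 zmed 0.0424
```

View pics/topcrop.png

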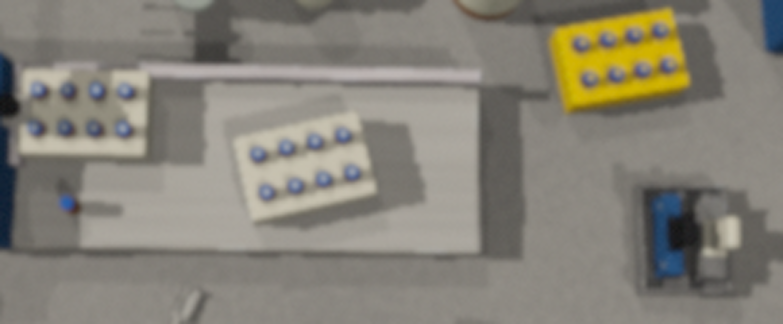

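Request:
servo_tool(motion=[0,0,0,0,0,6.93,0.998,0,0,0,0,0,6.93,0.998,0,0,0,0,0,6.93,0.998,0,0,0,0,0,6.93,0.998,0,0,0,0,0,6.93,0.998,0,0,0,0,0,6.93,0.998,0,0,0,0,0,6.93,0.998,0,0,0,0,0,6.93,0.998])

```text
clock: 0.77
eef_pos: [0.2034, 0.5374, 0.233]
orientation: [1.945, 2.467, -0.002]
force: [0.7, 0.0, 0.0]
width: 0.996
gripper_force: 0.0
```

Request:
servo_tool(motion=[0,0,0,0,0,6.93,0.998,0,0,0,0,0,6.93,0.998,-35,12,0,0,0,0,1,-38,12,0,0,0,0,1,-38,12,0,0,0,0,1,-38,12,0,0,0,0,1,-38,12,0,0,0,0,1,-38,12,0,0,0,0,1])

```text
clock: 1.43
eef_pos: [0.2752, 0.3109, 0.2331]
orientation: [2.221, 2.222, -0.001]
force: [0.9, 0.0, 0.2]
width: 1.001
gripper_force: 0.0
```

Request:
servo_tool(motion=[-38,12,0,0,0,0,1,-38,12,0,0,0,0,1,-38,12,0,0,0,0,1,-38,12,0,0,0,0,1,-38,12,0,0,0,0,1,-38,12,0,0,0,0,1,-38,12,0,0,0,0,1,-38,12,0,0,0,0,1])

```text
clock: 2.1
eef_pos: [0.3712, 0.0067, 0.2335]
orientation: [2.222, 2.22, 0.001]
force: [0.5, 0.6, -0.0]
width: 1.0
gripper_force: 0.0
```

Request:
servo_tool(motion=[-38,12,0,0,0,0,1,-38,12,0,0,0,0,1,-38,12,0,0,0,0,1,-38,12,0,0,0,0,1,-38,12,0,0,0,0,1,-38,12,0,0,0,0,1,-38,12,0,0,0,0,1,-10,5,0,0,0,0,1])

```text
clock: 2.77
eef_pos: [0.4603, -0.2721, 0.2328]
orientation: [2.226, 2.216, -0.002]
force: [-0.8, 0.0, 0.6]
width: 0.999
gripper_force: 0.0
```

Request:
servo_tool(motion=[-40,16,0,0,0,0,1,-40,16,0,0,0,0,1,0,0,0,0,0,0,1])

```text
clock: 3.02
eef_pos: [0.4913, -0.35, 0.2305]
orientation: [-2.225, -2.215, 0.002]
force: [0.5, 0.8, 0.5]
width: 0.998
gripper_force: 0.0
```

```bash
cat > w.py <<'E'
from h import *
import sys
s=status.get_state(); Rm=R.from_rotvec(s['orientation']).as_matrix()
print(np.round(s['eef_pos'],4),'heading y',np.round(np.degrees(np.arctan2(Rm[1,1],Rm[0,1])),2),'z',np.round(Rm[:,2],4))
im,d,p=cap('wrist',sys.argv[1]); print(np.round(p['pose'][:3],3).tolist(),p['fx'])
E
python3 w.py w1.png
```

```text
[ 0.4913 -0.35    0.2305] heading y -0.25 z [-2.2e-03  3.0e-04 -1.0e+00]
[[1.0, -0.004, -0.003, 0.493], [-0.005, -0.956, -0.294, -0.266], [-0.001, 0.294, -0.956, 0.382]] 363.01025930863716
```

View pics/w1.png

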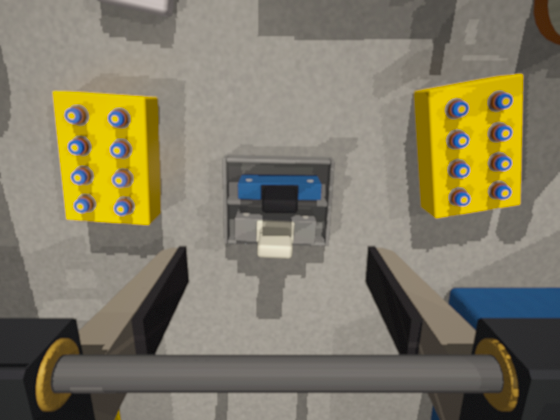

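The wrist view shows the tray (225–330, 157–247), the blue blade top at about (279, 187), the black grip at about (280, 198), and the grey gauge below it.

```bash
cat > g.py <<'E'
from h import *
im,d,pose,k=load('wrist'); P=cloud(pose,k,d); X,Y,Z=P[...,0],P[...,1],P[...,2]
v,u=np.mgrid[:420,:560]; roi=(u>215)&(u<340)&(v>150)&(v<260)&(d>0)
for n,m in [('grips',roi&(abs(Z-.096)<.006)),('blades',roi&(abs(Z-.046)<.005)),('trayrim',roi&(abs(Z-.024)<.003))]:
    c,l,st,_=cv2.connectedComponentsWithStats(m.astype(np.uint8))
    for i in range(1,c):
        if st[i,4]<40: continue
        q=P[l==i]; r=cv2.minAreaRect((q[:,:2]*1000).astype(np.float32))
        print(n,st[i],np.round(r[0],1),np.round(r[1],1),round(r[2],1),'rgb',im[l==i].mean(0).round(),'z',q[:,2].mean().round(4))
E
python3 g.py
```

```text
grips [262 198  36  15 520] [ 494.2 -354.3] [11.7 29.2] 89.5 rgb [39. 37. 38.] z 0.0952
grips [257 242  35  16 474] [ 489.3 -394.6] [11.7 29.6] 86.8 rgb [213. 207. 186.] z 0.095
blades [ 238  181   84   19 1016] [ 494.2 -354.6] [16.6 79.3] 88.8 rgb [ 43.  85. 125.] z 0.0461
blades [ 235  216   81   28 1452] [ 489.7 -394.8] [24.6 79.4] 87.0 rgb [135. 131. 123.] z 0.0462
trayrim [ 222  158  113   88 1304] [ 491.7 -373.3] [ 92.2 112.2] 88.3 rgb [123. 119. 114.] z 0.0235
trayrim [252 177  67   3  86] [ 500.1 -346.7] [ 0.7 66.8] 88.8 rgb [ 41.  85. 127.] z 0.024
trayrim [237 210  28   4  46] [ 464.5 -382. ] [ 1.1 28. ] 86.3 rgb [61. 60. 58.] z 0.0241
trayrim [272 213  42   3  60] [ 508.1 -384.3] [ 1.  42.8] 86.5 rgb [58. 56. 54.] z 0.0245
```

Request:
servo_tool(motion=[-4.5,3,10,0,0,0.8,1,0,0,30,0,0,0,1,0,0,35,0,0,0,1,0,0,35,0,0,0,1,0,0,30,0,0,0,1,0,0,10,0,0,0,1,0,0,0,0,0,0,0,0,0,0,0,0,0,0])

```text
clock: 3.73
eef_pos: [0.4944, -0.3489, 0.0846]
orientation: [2.236, 2.205, 0.0]
force: [0.1, 0.2, 0.9]
width: 0.877
gripper_force: 0.0
```

Request:
servo_tool(motion=[0,0,0,0,0,0,0,0,0,0,0,0,0,0,0,0,0,0,0,0,0,0,0,0,0,0,0,0,0,0,0,0,0,0,0,0,0,0,0,0,0,0,0,0,0,0,0,0,0])

```text
clock: 4.32
eef_pos: [0.494, -0.3493, 0.0837]
orientation: [2.237, 2.205, 0.0]
force: [-1.1, -0.6, -0.3]
width: 0.371
gripper_force: 0.0
```

Request:
servo_tool(motion=[-5,0,3,0,0,0,0.45,0,0,0,0,0,0,0.45,0,0,0,0,0,0,0.45])

```text
clock: 4.57
eef_pos: [0.4937, -0.3545, 0.0802]
orientation: [-2.237, -2.204, 0.0]
force: [-0.9, -0.3, -0.2]
width: 0.45
gripper_force: 0.0
```

Close, then lift 140 mm.

Request:
servo_tool(motion=[0,0,0,0,0,0,0,0,0,0,0,0,0,0,0,0,0,0,0,0,0,0,0,0,0,0,0,0,0,0,0,0,0,0,0])

```text
clock: 4.98
eef_pos: [0.4939, -0.3542, 0.0805]
orientation: [-2.237, -2.205, 0.0]
force: [-0.5, -0.4, -0.4]
width: 0.327
gripper_force: 30.0
```

Request:
servo_tool(motion=[0,0,-10,0,0,0,0,0,0,-30,0,0,0,0,0,0,-30,0,0,0,0,0,0,-30,0,0,0,0,0,0,-30,0,0,0,0,0,0,-10,0,0,0,0,0,0,0,0,0,0,0])

```text
clock: 5.57
eef_pos: [0.4954, -0.3557, 0.2247]
orientation: [2.232, 2.2, -0.0]
force: [0.9, -0.6, -2.2]
width: 0.321
gripper_force: 30.0
```

```bash
cat > st.py <<'E'
from h import *
s=status.get_state(); Rm=R.from_rotvec(s['orientation']).as_matrix()
print(s['clock'],np.round(s['eef_pos'],4),'heading y',np.round(np.degrees(np.arctan2(Rm[1,1],Rm[0,1])),2),'z',np.round(Rm[:,2],4),np.round(s['force'],1),round(s['width'],3),s['gripper_force'])
E
python3 st.py
```

```text
5.5667 [ 0.4954 -0.3557  0.2247] heading y -0.82 z [ 0.0051 -0.0053 -1.    ] [ 0.9 -0.6 -2.2] 0.321 29.999130070209503
```

Request:
servo_tool(motion=[25,6,0,0,0,0,0,37,8.5,0,0,0,0,0,37,8.5,0,0,0,0,0,37,8.5,0,0,0,0,0,37,8.5,0,0,0,0,0,37,8.5,0,0,0,0,0,37,8.5,0,0,0,0,0,37,8.5,0,0,0,0,0])

```text
clock: 6.23
eef_pos: [0.5624, -0.0689, 0.2179]
orientation: [-2.235, -2.203, 0.003]
force: [0.7, 0.1, -1.8]
width: 0.322
gripper_force: 30.0
```

Request:
servo_tool(motion=[37,8.5,0,0,0,0,0,37,8.5,0,0,0,0,0,37,8.5,0,0,0,0,0,37,8.5,0,0,0,0,0,37,8.5,0,0,0,0,0,10,3,0,0,0,0,0,0,0,0,0,0,0.7,0,0,0,0,0,0,0,0])

```text
clock: 6.9
eef_pos: [0.6108, 0.123, 0.2184]
orientation: [-2.249, -2.191, 0.005]
force: [0.1, -0.1, -0.8]
width: 0.319
gripper_force: 30.0
```

```bash
python3 st.py; python3 w.py w2.png
```

```text
6.9 [0.6108 0.123  0.2184] heading y -1.51 z [-3.6e-03 -8.0e-04 -1.0e+00] [ 0.1 -0.1 -0.8] 0.319 29.999147951602936
[0.6108 0.123  0.2184] heading y -1.51 z [-3.6e-03 -8.0e-04 -1.0e+00]
[[1.0, -0.025, -0.011, 0.614], [-0.027, -0.955, -0.295, 0.207], [-0.003, 0.295, -0.955, 0.369]] 363.01025930863716
```

View pics/w2.png

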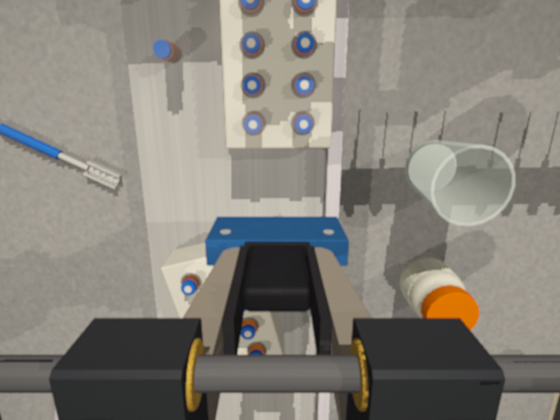

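The view shows the clamped block (225–335, 0–148), the fence edge near column 333, the held gauge's blade top (208–347, 218–262), and the loose block below it.

```bash
cat > f.py <<'E'
from h import *
im,d,pose,k=load('wrist'); P=cloud(pose,k,d); X,Y,Z=P[...,0]*1000,P[...,1]*1000,P[...,2]*1000
v,u=np.mgrid[:420,:560]
def edge(m,axis,ext,lab):   # extreme per image row/col then robust line
    pts=[]
    g=np.round((Y if axis=='x' else X)/2).astype(int)
    for b in np.unique(g[m]):
        s=m&(g==b); q=np.c_[X[s],Y[s]]; i=(0 if axis=='x' else 1)
        pts.append(q[q[:,i].argmin() if ext=='min' else q[:,i].argmax()])
    pts=np.array(pts,np.float32); vx,vy,x0,y0=cv2.fitLine(pts,cv2.DIST_HUBER,0,.01,.01).ravel()
    a=np.degrees(np.arctan2(vy,vx))%180
    print(lab,len(pts),'through',round(float(x0),1),round(float(y0),1),'dir',round(float(a),2)); return x0,y0,a
ok=d>0
c=ok&(abs(Z-80)<3)&(v<160)&(u>215)&(u<345)
mid=c&(X>580)&(X<645); edge(mid,'y','min','clamped -y face')
edge(c&(Y<250),'x','min','clamped -x face'); edge(c&(Y<250),'x','max','clamped +x face')
f=ok&(abs(Z-62)<3)&(u>315)&(u<360)&(v<350)
edge(f&(Y<255)&(Y>130),'x','min','fence front'); print(f.sum())
dk=ok&(abs(Z-40)<2)&(u>100)&(u<240)&(v<240); edge(dk,'x','min','deck near edge')
gz=ok&(u>200)&(u<352)&(v>215)&(v<265)&(im[...,2].astype(int)>im[...,0]+40)
print('gz',np.median(Z[gz]))
gb=gz&(abs(Z-np.median(Z[gz]))<4); edge(gb,'y','max','gauge +y top'); r=cv2.minAreaRect(np.c_[X[gb],Y[gb]].astype(np.float32)); print(r)
E
python3 f.py
```

```text
clamped -y face 33 through 612.3 166.3 dir 178.54
clamped -x face 43 through 572.7 214.8 dir 88.72
clamped +x face 43 through 655.5 204.0 dir 88.73
fence front 63 through 656.8 180.0 dir 87.07
2729
deck near edge 107 through 486.0 179.0 dir 88.77
gz 174.54054136186707
gauge +y top 40 through 614.1 130.6 dir 178.39
((611.666015625, 130.18856811523438), (1.3268157243728638, 77.95440673828125), 88.60051727294922)
```

Request:
servo_tool(motion=[16,1,10,0,0,-0.1,0,16,1,10,0,0,0,0,0,0,25,0,0,0,0,0,0,25,0,0,0,0,0,0,20,0,0,0,0,0,0,8,0,0,0,0,0,0,0,0,0,0,0,0,0,0,0,0,0,0])

```text
clock: 7.62
eef_pos: [0.6145, 0.1539, 0.1228]
orientation: [-2.25, -2.192, 0.001]
force: [-4.6, -0.3, -2.8]
width: 0.323
gripper_force: 30.0
```

```bash
python3 st.py
```

```text
7.6167 [0.6145 0.1539 0.1228] heading y -1.51 z [-1.e-03 -2.e-04 -1.e+00] [-4.6 -0.3 -2.8] 0.323 30.005335807800293
```

Request:
servo_tool(motion=[0,-3,0,0,0,0.1,0,0,0,3,0,0,0,0,0,0,0,0,0,0,0,0,0,0,0,0,0,0])

```text
clock: 7.95
eef_pos: [0.6122, 0.1551, 0.1205]
orientation: [2.25, 2.191, 0.002]
force: [0.7, -0.3, -0.2]
width: 0.324
gripper_force: 30.0
```

```bash
python3 st.py
```

```text
7.95 [0.6122 0.1551 0.1205] heading y -1.52 z [ 1.7e-03  1.0e-04 -1.0e+00] [ 0.7 -0.3 -0.2] 0.324 29.999158680438995
```

Now nudge +y towards the clamped face and lower.

Request:
servo_tool(motion=[1,0,1,0,0,-0.1,0,1,0,1,0,0,0,0,1,0,0,0,0,0,0,0,0,0,0,0,0,0])

```text
clock: 8.28
eef_pos: [0.6118, 0.1581, 0.1175]
orientation: [2.248, 2.194, -0.001]
force: [0.3, -0.8, -2.3]
width: 0.327
gripper_force: 30.0
```

Request:
servo_tool(motion=[1,0,0,0,0,0,0,0,0,0,0,0,0,0])

```text
clock: 8.45
eef_pos: [0.6118, 0.1583, 0.1175]
orientation: [2.248, 2.193, -0.002]
force: [-0.4, -5.3, -0.8]
width: 0.325
gripper_force: 30.0
```

Request:
servo_tool(motion=[0,0,1,0,0,0,0,0,0,0,0,0,0,0])

```text
clock: 8.62
eef_pos: [0.612, 0.1583, 0.1168]
orientation: [2.248, 2.193, -0.001]
force: [-0.2, -5.6, 0.3]
width: 0.327
gripper_force: 30.0
```

Request:
servo_tool(motion=[-0.7,0,1,0,0,0,0,0,0,0,0,0,0,0])

```text
clock: 8.78
eef_pos: [0.612, 0.1582, 0.1164]
orientation: [2.249, 2.193, 0.0]
force: [-1.8, -3.5, 5.2]
width: 0.323
gripper_force: 30.0
```

```bash
python3 st.py
```

```text
8.7833 [0.612  0.1582 0.1164] heading y -1.43 z [ 4.e-04 -2.e-04 -1.e+00] [-1.8 -3.5  5.2] 0.323 30.000847578048706
```

Request:
servo_tool(motion=[0,0,0,0,0,0,0.6,0,0,0,0,0,0,0.6,0,0,0,0,0,0,0.6,0,0,-8,0,0,0,0.7,0,0,-30,0,0,0,0.7,0,0,-35,0,0,0,0.7,0,0,-15,0,0,0,0.7,0,0,0,0,0,-6.9,0.7])

```text
clock: 9.45
eef_pos: [0.6148, 0.159, 0.2102]
orientation: [2.107, 2.321, 0.012]
force: [-0.1, 0.2, -0.0]
width: 0.696
gripper_force: 0.0
```

Request:
servo_tool(motion=[0,0,0,0,0,-6.9,0.7,0,0,0,0,0,-6.9,0.7,0,0,0,0,0,-6.9,0.7,0,0,0,0,0,-6.9,0.7,0,0,0,0,0,-6.9,0.7,0,0,0,0,0,-6.9,0.7,0,0,0,0,0,-6.9,0.7,0,0,0,0,0,-6.9,0.7])

```text
clock: 10.12
eef_pos: [0.6119, 0.1587, 0.2042]
orientation: [0.786, 3.041, 0.001]
force: [-0.2, 0.6, -0.1]
width: 0.704
gripper_force: 0.0
```

Request:
servo_tool(motion=[0,0,0,0,0,-6.9,0.7,0,0,0,0,0,-6.9,0.7,0,0,0,0,0,-6.9,0.7,0,0,0,0,0,-7.1,0.7,31,-37,0,0,0,0,0.7,31,-37,0,0,0,0,0.7,31,-37,0,0,0,0,0.7,31,-37,0,0,0,0,0.7])

```text
clock: 10.78
eef_pos: [0.5002, 0.0329, 0.2039]
orientation: [0.04, 3.141, 0.0]
force: [0.9, -0.2, 0.9]
width: 0.699
gripper_force: 0.0
```

Request:
servo_tool(motion=[0,0,0,0,0,0,0.7,0,0,0,0,0,0,0.7])

```text
clock: 10.95
eef_pos: [0.5006, 0.0327, 0.204]
orientation: [0.046, 3.141, 0.001]
force: [0.0, -0.5, -0.8]
width: 0.703
gripper_force: 0.0
```

```bash
python3 st.py
```

```text
10.95 [0.5006 0.0327 0.204 ] heading y 88.31 z [ 7.e-04  5.e-04 -1.e+00] [ 0.  -0.5 -0.8] 0.703 0.0
```

Request:
servo_tool(motion=[20,-23,0,0,0,0,0.7,0,0,30,0,0,-0.3,0.7,0,0,40,0,0,0,0.7,0,0,38,0,0,0,0.7,0,0,20,0,0,0,0.7,0,0,0,0,0,0,0.7,0,0,0,0,0,0,0.7])

```text
clock: 11.53
eef_pos: [0.4812, 0.0118, 0.0756]
orientation: [-0.032, -3.141, -0.001]
force: [-0.5, -0.9, 0.6]
width: 0.697
gripper_force: 0.0
```

```bash
python3 st.py
```

```text
11.5333 [0.4812 0.0118 0.0756] heading y 88.82 z [-9.e-04  6.e-04 -1.e+00] [-0.5 -0.9  0.6] 0.697 0.0
```

Request:
servo_tool(motion=[-6,0,0,0,0,0,0.7,-6,0,0,0,0,0,0.7,-6,0,0,0,0,0,0.7,-6,0,0,0,0,0,0.7,-6,0,0,0,0,0,0.7,-6,0,0,0,0,0,0.7,-6,0,0,0,0,0,0.7,-6,0,0,0,0,0,0.7])

```text
clock: 12.2
eef_pos: [0.5291, 0.0101, 0.0756]
orientation: [-0.034, -3.141, -0.0]
force: [-4.1, 0.4, 4.1]
width: 0.7
gripper_force: 2.5
```

Request:
servo_tool(motion=[-6,0,0,0,0,0,0.7,-6,0,0,0,0,0,0.7,0,0,0,0,0,0,0.7,0,0,0,0,0,0,0.7])

```text
clock: 12.53
eef_pos: [0.542, 0.0095, 0.0758]
orientation: [0.034, 3.139, -0.001]
force: [-0.1, 0.5, -0.4]
width: 0.702
gripper_force: 0.0
```

```bash
python3 - <<'E'
from h import *
im,d,p=cap('top'); pose=p['pose'];k=[p['fx'],p['fy'],p['cx'],p['cy']]
P=cloud(pose,k,d); X,Y,Z=[P[...,i]*1000 for i in range(3)]
# visible block outlines
m=(abs(Z-80)<5)&(X>490)&(X<670)&(Y>-100)&(Y<135)
q=np.c_[X[m],Y[m]].astype(np.float32); print(m.sum(),cv2.minAreaRect(q))
E
python3 st.py; python3 w.py w3.png
```

```text
6 ((613.3069458007812, -44.460044860839844), (1.0501006841659546, 38.830963134765625), 78.1534652709961)
12.5833 [0.5416 0.0095 0.0758] heading y 88.76 z [ 2.e-03 -4.e-04 -1.e+00] [-0.2 -0.5  0.1] 0.698 0.0
[0.5416 0.0095 0.0758] heading y 88.76 z [ 2.e-03 -4.e-04 -1.e+00]
[[0.022, 0.955, 0.297, 0.458], [1.0, -0.021, -0.006, 0.012], [0.0, 0.297, -0.955, 0.227]] 363.01025930863716
```

View pics/w3.png

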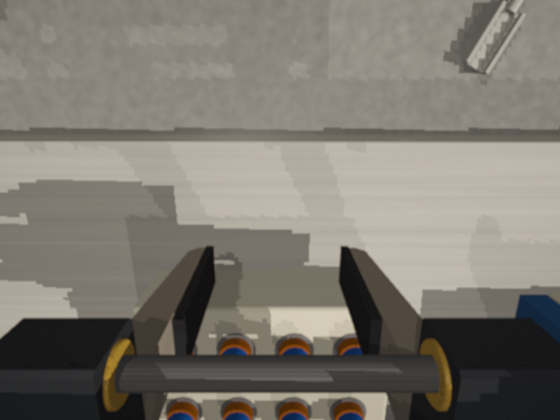

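The block's near edge (row ~307) is parallel with the tool and both fingers are on it. I'll push on to the fence.

Request:
servo_tool(motion=[-4,0,0,0,0,0,0.7,-4,0,0,0,0,0,0.7,-3,0,0,0,0,0,0.7,-2,0,0,0,0,0,0.7,0,0,0,0,0,0,0.7])

```text
clock: 13.05
eef_pos: [0.5542, 0.0095, 0.0755]
orientation: [0.034, 3.141, -0.0]
force: [-1.9, -0.1, 0.4]
width: 0.696
gripper_force: 1.0
```

Request:
servo_tool(motion=[-2,0,0,0,0,0,0.7,-2,0,0,0,0,0,0.7,0,0,0,0,0,0,0.7])

```text
clock: 13.3
eef_pos: [0.5569, 0.0096, 0.0754]
orientation: [-0.034, -3.138, -0.0]
force: [-6.7, -0.2, 4.6]
width: 0.699
gripper_force: 3.7
```

Request:
servo_tool(motion=[-1.5,0,0,0,0,0,0.7,0,0,0,0,0,0,0.7])

```text
clock: 13.47
eef_pos: [0.557, 0.0096, 0.0754]
orientation: [-0.033, -3.135, -0.0]
force: [-12.9, 0.6, 10.3]
width: 0.701
gripper_force: 6.5
```

Request:
servo_tool(motion=[-1,0,0,0,0,0,0.7,0,0,0,0,0,0,0.7])

```text
clock: 13.63
eef_pos: [0.557, 0.0096, 0.0754]
orientation: [-0.033, -3.132, -0.0]
force: [-16.6, -0.3, 13.9]
width: 0.698
gripper_force: 8.4
```

```bash
python3 st.py
```

```text
13.6333 [0.557  0.0096 0.0754] heading y 88.79 z [-9.e-03  3.e-04 -1.e+00] [-16.6  -0.3  13.9] 0.698 8.35819199681282
```

Request:
servo_tool(motion=[6,0,0,0,0,0,0.7,15,0,0,0,0,0,0.7,0,0,-30,0,0,0,0.7,0,0,-40,0,0,0,0.7,0,0,-40,0,0,0,0.6,0,0,0,0,0,6.9,0.4,0,0,0,0,0,6.9,0.4,0,0,0,0,0,6.9,0.4])

```text
clock: 14.3
eef_pos: [0.541, 0.0096, 0.1872]
orientation: [0.606, 3.077, 0.001]
force: [0.2, -0.4, -0.6]
width: 0.435
gripper_force: 0.0
```

Request:
servo_tool(motion=[0,0,0,0,0,6.9,0.4,0,0,0,0,0,6.9,0.4,0,0,0,0,0,6.9,0.4,0,0,0,0,0,6.9,0.4,0,0,0,0,0,6.9,0.4,0,0,0,0,0,6.9,0.4,0,0,0,0,0,6.9,0.4,0,0,0,0,0,6.9,0.4])

```text
clock: 14.97
eef_pos: [0.5404, 0.0097, 0.186]
orientation: [1.964, 2.448, 0.003]
force: [0.2, -0.9, -0.1]
width: 0.4
gripper_force: 0.0
```

Request:
servo_tool(motion=[0,0,0,0,0,6.9,0.4,0,0,0,0,0,0.45,0.4,-35,25,0,0,0,0,0.4,-35,25,0,0,0,0,0.4,-20,20,0,0,0,0,0.4,0,0,0,0,0,0,0.4])

```text
clock: 15.47
eef_pos: [0.6192, -0.0752, 0.1855]
orientation: [2.109, 2.323, 0.002]
force: [-0.6, 0.2, 0.8]
width: 0.401
gripper_force: 0.0
```

```bash
cat > t.py <<'E'
from h import *
im,d,p=cap('top','t.png'); pose=p['pose'];k=[p['fx'],p['fy'],p['cx'],p['cy']]
P=cloud(pose,k,d); X,Y,Z=[P[...,i]*1000 for i in range(3)]
def rc(n,m):
    q=np.c_[X[m],Y[m]].astype(np.float32)
    if len(q)>5: print(n,len(q),'x',np.percentile(q[:,0],[1,99]).round(1),'y',np.percentile(q[:,1],[1,99]).round(1),[np.round(a,1) for a in cv2.minAreaRect(q)])
rc('loose',(abs(Z-80)<5)&(X>540)&(X<670)&(Y>-120)&(Y<144))
rc('bottle',(Z>100)&(Z<185)&(X>655)&(X<850)&(Y<0)&(Y>-200))
E
python3 t.py; python3 st.py
```

```text
loose 177 x [570.5 649.6] y [-54.5  62.2] [array([609.5,   2.3]), array([ 81.3, 119.8]), np.float64(0.3)]
15.5167 [ 0.6175 -0.073   0.1853] heading y 5.55 z [ 1.7e-03 -5.0e-04 -1.0e+00] [-0.3  0.4  0. ] 0.398 0.0
```

Request:
servo_tool(motion=[0,0,0,0,0,6.9,0.4,-15,-9.5,0,0,0,0,0.4,0,0,20,0,0,0,0.4,0,0,40,0,0,0,0.4,0,0,35,0,0,0,0.4,0,0,15,0,0,0,0.4,0,0,0,0,0,0,0.4,0,0,0,0,0,0,0.4])

```text
clock: 16.18
eef_pos: [0.6054, -0.0849, 0.0754]
orientation: [-2.245, -2.196, 0.0]
force: [-0.4, -0.2, -0.2]
width: 0.4
gripper_force: 0.0
```

```bash
python3 st.py
```

```text
16.1833 [ 0.6054 -0.0849  0.0754] heading y -1.26 z [-9.e-04  6.e-04 -1.e+00] [-0.4 -0.2 -0.2] 0.4 0.0
```

Request:
servo_tool(motion=[6,0,0,0,0,0,0.4,6,0,0,0,0,0,0.4,6,0,0,0,0,0,0.4,6,0,0,0,0,0,0.4,6,0,0,0,0,0,0.4,6,0,0,0,0,0,0.4,6,0,0,0,0,0,0.4,6,0,0,0,0,0,0.4])

```text
clock: 16.85
eef_pos: [0.6086, -0.0389, 0.0779]
orientation: [2.243, 2.192, -0.0]
force: [-0.8, -6.3, 4.6]
width: 0.396
gripper_force: 3.1
```

Request:
servo_tool(motion=[6,0,0,0,0,0,0.4,6,0,0,0,0,0,0.4,6,0,0,0,0,0,0.4,6,0,0,0,0,0,0.4,6,0,0,0,0,0,0.4,6,0,0,0,0,0,0.4,3,0,0,0,0,0,0.4,0,0,0,0,0,0,0.4])

```text
clock: 17.52
eef_pos: [0.6092, 0.0015, 0.077]
orientation: [2.245, 2.193, 0.002]
force: [0.3, -2.5, 2.0]
width: 0.399
gripper_force: 1.2
```

```bash
python3 st.py; python3 t.py; python3 w.py w4.png
```

```text
17.5167 [0.6092 0.0015 0.077 ] heading y -1.33 z [ 0.003 -0.001 -1.   ] [ 0.3 -2.5  2. ] 0.399 1.1967068910598755
loose 305 x [604.2 652.9] y [ 40.9 133.2] [array([628.1,  85.9]), array([95.7, 49.2]), np.float64(89.2)]
bottle 594 x [731.  799.3] y [-199.3 -147.4] [array([ 768. , -172.9]), array([54.2, 75.2]), np.float64(89.4)]
[0.6089 0.0015 0.0766] heading y -1.35 z [ 2.2e-03 -3.0e-04 -1.0e+00]
[[1.0, -0.024, -0.004, 0.611], [-0.024, -0.955, -0.294, 0.085], [0.003, 0.295, -0.956, 0.228]] 363.01025930863716
```

View pics/w4.png

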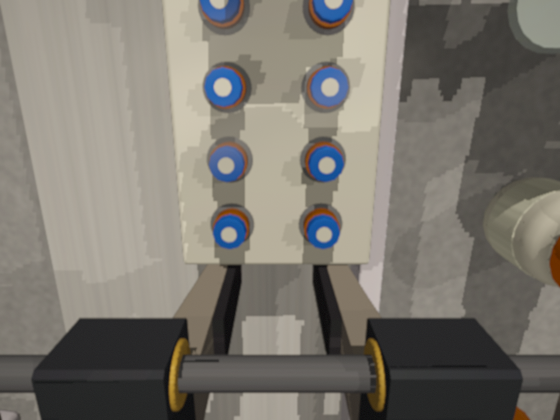

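The block runs along the fence with its -y edge at row ~263 and both fingers against it. The last millimetres come next.

Request:
servo_tool(motion=[4,0,0,0,0,0,0.4,4,0,0,0,0,0,0.4,2,0,0,0,0,0,0.4,1,0,0,0,0,0,0.4,0,0,0,0,0,0,0.4])

```text
clock: 18.03
eef_pos: [0.6085, 0.0122, 0.0757]
orientation: [2.248, 2.194, 0.0]
force: [0.1, -4.2, 2.5]
width: 0.399
gripper_force: 1.9
```

Request:
servo_tool(motion=[1.5,0,0,0,0,0,0.4,1.5,0,0,0,0,0,0.4,0,0,0,0,0,0,0.4])

```text
clock: 18.28
eef_pos: [0.6085, 0.015, 0.0757]
orientation: [2.248, 2.194, -0.0]
force: [-0.2, -4.6, 3.8]
width: 0.396
gripper_force: 2.4
```

Request:
servo_tool(motion=[1.5,0,0,0,0,0,0.4,0,0,0,0,0,0,0.4])

```text
clock: 18.45
eef_pos: [0.6085, 0.0151, 0.0757]
orientation: [2.246, 2.193, -0.003]
force: [-0.5, -8.6, 2.9]
width: 0.401
gripper_force: 4.7
```

Request:
servo_tool(motion=[1.5,0,0,0,0,0,0.4,0,0,0,0,0,0,0.4])

```text
clock: 18.62
eef_pos: [0.6087, 0.0152, 0.0758]
orientation: [2.245, 2.192, -0.006]
force: [-0.0, -13.6, 3.0]
width: 0.401
gripper_force: 7.0
```

Request:
servo_tool(motion=[1,0,0,0,0,0,0.4,0,0,0,0,0,0,0.4])

```text
clock: 18.78
eef_pos: [0.6086, 0.0153, 0.0758]
orientation: [2.244, 2.192, -0.008]
force: [-1.0, -16.6, 3.1]
width: 0.402
gripper_force: 8.5
```

```bash
python3 st.py
```

```text
18.7833 [0.6086 0.0153 0.0758] heading y -1.36 z [-1.0e-04 -6.8e-03 -1.0e+00] [ -1.  -16.6   3.1] 0.402 8.466864824295044
```

Request:
servo_tool(motion=[-4,0,0,0,0,0,0.4,-15,0,0,0,0,0,0.5,0,0,-30,0,0,0,0.9,0,0,-40,0,0,0,1,0,0,-40,0,0,0,1,0,0,-40,0,0,0,1,30,0,0,0,0,0,1,40,0,0,0,0,0,1])

```text
clock: 19.45
eef_pos: [0.6115, 0.0686, 0.2289]
orientation: [2.25, 2.187, 0.007]
force: [-0.2, 0.1, -0.8]
width: 0.886
gripper_force: 0.0
```

Request:
servo_tool(motion=[30,0,0,0,0,0,1,8,0,0,0,0,0,1,0,0,0,0,0,0,1,0,0,0,0,0,0,1])

```text
clock: 19.78
eef_pos: [0.6102, 0.1079, 0.2247]
orientation: [-2.246, -2.195, 0.002]
force: [-0.8, -0.7, 0.1]
width: 1.0
gripper_force: 0.0
```

```bash
python3 st.py; python3 w.py w5.png
```

```text
19.7833 [0.6102 0.1079 0.2247] heading y -1.33 z [-0.0017  0.     -1.    ] [-0.8 -0.7  0.1] 1.0 0.0
[0.6102 0.1079 0.2247] heading y -1.33 z [-0.0017  0.     -1.    ]
[[1.0, -0.022, -0.008, 0.613], [-0.024, -0.955, -0.294, 0.192], [-0.001, 0.294, -0.956, 0.376]] 363.01025930863716
```

View pics/w5.png

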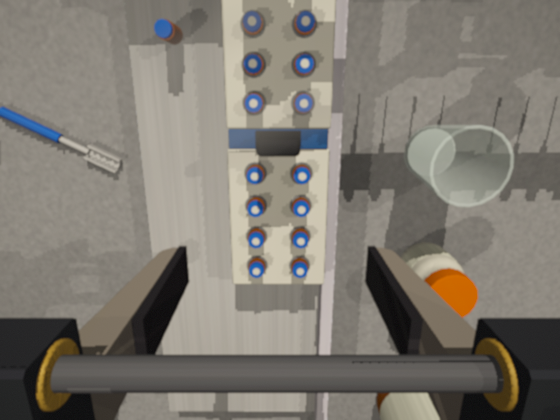

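The gauge (228–328, 128–150) sits snug between the two blocks, with its grip at about (278, 143). The loose block lies along the fence.

```bash
cat > f2.py <<'E'
import io,contextlib
with contextlib.redirect_stdout(io.StringIO()): from f import *
c=ok&(abs(Z-80)<3)&(u>215)&(u<345)
A=c&(v<128)
edge(A&(X>580)&(X<645),'y','min','clamped -y'); edge(A&(Y>172),'x','max','clamped +x'); edge(A&(Y>172),'x','min','clamped -x')
B=c&(v>130)&(v<290)&(Y<151)
edge(B&(X>580)&(X<645),'y','max','loose +y'); edge(B&(Y>32)&(Y<145),'x','max','loose +x'); edge(B&(Y>32)&(Y<145),'x','min','loose -x')
edge(B&(X>580)&(X<645),'y','min','loose -y')
for n,lo in (('grip',127),):
    m=ok&(abs(Z-132)<5)&(u>245)&(u<310)&(v>115)&(v<170)
    if m.sum()>10: print(n,m.sum(),[np.round(a,1) for a in cv2.minAreaRect(np.c_[X[m],Y[m]].astype(np.float32))],np.median(Z[m]))
m=ok&(abs(Z-82)<4)&(im[...,2].astype(int)>im[...,0]+40)&(Y>140)&(Y<172)&(v>120)&(v<160)
if m.sum()>10: print('blade',m.sum(),[np.round(a,1) for a in cv2.minAreaRect(np.c_[X[m],Y[m]].astype(np.float32))])
E
python3 f2.py
```

```text
clamped -y 33 through 612.0 166.4 dir 178.64
clamped +x 44 through 655.6 203.7 dir 88.52
clamped -x 44 through 572.5 203.5 dir 88.82
loose +y 33 through 608.3 146.0 dir 173.54
loose +x 57 through 652.7 92.5 dir 88.5
loose -x 57 through 569.7 89.4 dir 88.73
loose -y 33 through 608.0 26.5 dir 178.79
grip 770 [array([612.5, 157.8]), array([11.5, 29.2]), np.float64(88.9)] 131.55786628837592
blade 787 [array([613.1, 157.7]), array([13.8, 77.4]), np.float64(88.3)]
```

Request:
servo_tool(motion=[25,0.5,10,0,0,0,1,25,0.5,25,0,0,0,1,0,0,30,0,0,0,0.8,0,0,25,0,0,0,0.6,0,0,12,0,0,0,0.6,0,0,5,0,0,0,0.6,0,0,0,0,0,0,0.6,0,0,0,0,0,0,0.6])

```text
clock: 20.5
eef_pos: [0.6139, 0.1574, 0.1201]
orientation: [2.248, 2.192, 0.003]
force: [0.0, 0.8, 0.4]
width: 0.601
gripper_force: 0.0
```

```bash
python3 st.py
```

```text
20.5 [0.6139 0.1574 0.1201] heading y -1.45 z [ 2.1e-03  2.0e-04 -1.0e+00] [0.  0.8 0.4] 0.601 0.0
```

Request:
servo_tool(motion=[0.3,-1.4,2,0,0,0,0.45,0,0,0,0,0,0,0.4,0,0,0,0,0,0,0,0,0,0,0,0,0,0,0,0,0,0,0,0,0,0,0,0,0,0,0,0])

```text
clock: 21.0
eef_pos: [0.6119, 0.1585, 0.1174]
orientation: [2.247, 2.194, 0.001]
force: [-0.3, -0.2, 3.0]
width: 0.325
gripper_force: 30.0
```

```bash
python3 st.py
```

```text
21.0 [0.6119 0.1585 0.1174] heading y -1.37 z [ 0.0013  0.     -1.    ] [-0.3 -0.2  3. ] 0.325 30.000540912151337
```

Minimal lateral force. I'll lift straight up, slowly.

Request:
servo_tool(motion=[0,0,-3,0,0,0,0,0,0,-4,0,0,0,0,0,0,-5,0,0,0,0,0,0,-6,0,0,0,0])

```text
clock: 21.33
eef_pos: [0.6109, 0.1585, 0.1344]
orientation: [-2.247, -2.194, 0.002]
force: [0.9, 0.4, -1.9]
width: 0.322
gripper_force: 30.0
```

Request:
servo_tool(motion=[0,0,-6,0,0,0,0,0,0,-6,0,0,0,0,0,0,-7,0,0,0,0,0,0,-7,0,0,0,0,0,0,-8,0,0,0,0,0,0,-20,0,0,0,0,0,0,-30,0,0,0,0,0,0,-15,0,0,0,0])

```text
clock: 22.0
eef_pos: [0.6126, 0.1585, 0.2377]
orientation: [2.246, 2.192, 0.005]
force: [0.7, 0.2, -0.8]
width: 0.325
gripper_force: 30.0
```

Request:
servo_tool(motion=[0,0,0,0,0,0,0,0,0,0,0,0,0,0])

```text
clock: 22.17
eef_pos: [0.612, 0.1585, 0.2348]
orientation: [2.247, 2.193, 0.003]
force: [0.3, -0.0, -2.1]
width: 0.325
gripper_force: 30.0
```

```bash
python3 st.py; python3 w.py w6.png; cp w6.png . 2>/dev/null; python3 f2.py
```

```text
22.1667 [0.612  0.1585 0.2348] heading y -1.38 z [ 2.4e-03  1.0e-04 -1.0e+00] [ 0.3 -0.  -2.1] 0.325 29.999721944332123
[0.612  0.1585 0.2348] heading y -1.38 z [ 2.4e-03  1.0e-04 -1.0e+00]
[[1.0, -0.024, -0.004, 0.614], [-0.024, -0.955, -0.294, 0.242], [0.003, 0.294, -0.956, 0.386]] 363.01025930863716
clamped -y 33 through 612.3 217.0 dir 179.42
clamped +x 41 through 656.6 250.2 dir 88.85
clamped -x 41 through 573.7 253.7 dir 88.43
loose +y 33 through 610.5 149.6 dir 178.79
loose +x 4 through 654.0 141.3 dir 91.83
loose -x 4 through 586.0 140.8 dir 176.73
loose -y 33 through 604.5 139.6 dir 178.59
```

View pics/w6.png

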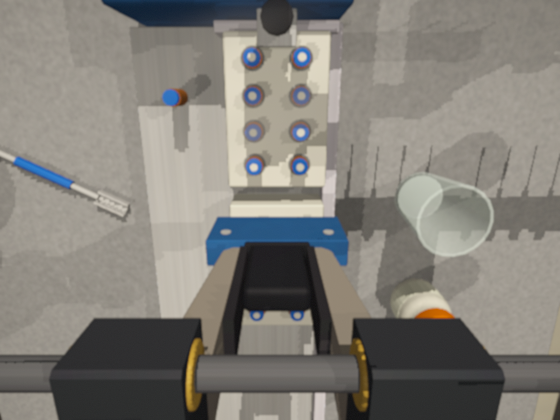

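The gap between the rows at about 187 and 202 is even. By measurement it is about 16–17 mm with parallel edges. Next I carry the gauge back to the tray.

Request:
servo_tool(motion=[-25,-5,0,0,0,0,0,-37,-8,0,0,0,0,0,-37,-8,0,0,0,0,0,-37,-8,0,0,0,0,0,-37,-8,0,0,0,0,0,-37,-8,0,0,0,0,0,-37,-8,0,0,0,0,0,-37,-8,0,0,0,0,0])

```text
clock: 22.88
eef_pos: [0.5418, -0.1251, 0.2313]
orientation: [-2.245, -2.192, 0.002]
force: [0.9, -0.1, -1.0]
width: 0.323
gripper_force: 30.0
```

Request:
servo_tool(motion=[-37,-8,0,0,0,0,0,-37,-8,0,0,0,0,0,-37,-8,0,0,0,0,0,-37,-8,0,0,0,0,0,-37,-8,0,0,0,0,0,-37,-8,0,0,0,0,0,0,0,0,0,0,0,0,0,0,0,0,0,0,0])

```text
clock: 23.55
eef_pos: [0.4888, -0.3456, 0.2312]
orientation: [-2.249, -2.188, -0.0]
force: [0.4, 0.7, -0.8]
width: 0.327
gripper_force: 30.0
```

```bash
python3 st.py
```

```text
23.55 [ 0.4888 -0.3456  0.2312] heading y -1.57 z [-0.0027  0.0031 -1.    ] [ 0.4  0.7 -0.8] 0.327 29.99958336353302
```

Request:
servo_tool(motion=[-6.5,4,0,0,0,0,0,0,0,30,0,0,0,0,0,0,35,0,0,0,0,0,0,20,0,0,0,0,0,0,0,0,0,0,0,0,0,0,0,0,0,0])

```text
clock: 24.05
eef_pos: [0.494, -0.3495, 0.1473]
orientation: [-2.244, -2.194, -0.0]
force: [-0.2, -0.5, -0.6]
width: 0.321
gripper_force: 30.0
```

```bash
python3 st.py
```

```text
24.05 [ 0.494  -0.3495  0.1473] heading y -1.28 z [-0.0023  0.0027 -1.    ] [-0.2 -0.5 -0.6] 0.321 29.99970406293869
```

Request:
servo_tool(motion=[-2.5,-1,20,0,0,0,0,0,0,25,0,0,0,0,0,0,13,0,0,0,0,0,0,5,0,0,0,0,0,0,0,0,0,0,0,0,0,0,0,0,0,0])

```text
clock: 24.55
eef_pos: [0.4939, -0.3543, 0.0871]
orientation: [2.246, 2.193, -0.0]
force: [-1.4, -0.3, -1.2]
width: 0.32
gripper_force: 30.0
```

Request:
servo_tool(motion=[0,0,2,0,0,0,0,0,0,0,0,0,0,0])

```text
clock: 24.72
eef_pos: [0.4937, -0.3545, 0.0849]
orientation: [2.246, 2.193, -0.0]
force: [-0.3, 0.5, -2.1]
width: 0.32
gripper_force: 30.0
```

```bash
python3 st.py
```

```text
24.7167 [ 0.4937 -0.3545  0.0849] heading y -1.38 z [ 0.0016 -0.0017 -1.    ] [-0.3  0.5 -2.1] 0.32 29.99972015619278
```

Request:
servo_tool(motion=[1.5,0,2,0,0,0,0,0,0,1,0,0,0,0,0,0,0,0,0,0,0])

```text
clock: 24.97
eef_pos: [0.4935, -0.3526, 0.0813]
orientation: [2.247, 2.194, 0.0]
force: [0.6, -0.1, 1.8]
width: 0.32
gripper_force: 30.0
```

Request:
servo_tool(motion=[0,0,0.8,0,0,0,0,0,0,0,0,0,0,0])

```text
clock: 25.13
eef_pos: [0.4936, -0.3526, 0.0813]
orientation: [2.247, 2.194, 0.0]
force: [-1.6, 2.1, 7.3]
width: 0.321
gripper_force: 30.0
```

Request:
servo_tool(motion=[0,0,0.8,0,0,0,0,0,0,0,0,0,0,0])

```text
clock: 25.3
eef_pos: [0.4936, -0.3528, 0.0813]
orientation: [2.247, 2.194, -0.0]
force: [-3.1, 3.2, 11.9]
width: 0.327
gripper_force: 30.0
```

Seated. I'll relieve the press, open, retreat, and check the gap from above.

Request:
servo_tool(motion=[0,0,-1.5,0,0,0,0,0,0,0,0,0,0,0.6,0,0,0,0,0,0,0.6,0,0,0,0,0,0,0.6,0,0,-10,0,0,0,0.6,0,0,-35,0,0,0,0.6,0,0,-40,0,0,0,0.6,0,0,-40,0,0,0,0.6])

```text
clock: 25.97
eef_pos: [0.4926, -0.3517, 0.2068]
orientation: [-2.247, -2.193, -0.0]
force: [-0.2, -1.5, -0.9]
width: 0.6
gripper_force: 0.0
```

Request:
servo_tool(motion=[0,0,-20,0,0,0,1,0,0,0,0,0,0,1])

```text
clock: 26.13
eef_pos: [0.4955, -0.3548, 0.2333]
orientation: [2.239, 2.186, -0.0]
force: [0.3, -0.6, 0.4]
width: 0.728
gripper_force: 0.0
```

```bash
python3 st.py; python3 w.py w7.png; python3 g.py
```

```text
26.1333 [ 0.4955 -0.3548  0.2333] heading y -1.37 z [ 0.0084 -0.009  -0.9999] [ 0.3 -0.6  0.4] 0.728 0.0
[ 0.4955 -0.3548  0.2333] heading y -1.37 z [ 0.0084 -0.009  -0.9999]
[[1.0, -0.026, 0.002, 0.497], [-0.024, -0.953, -0.303, -0.27], [0.009, 0.303, -0.953, 0.384]] 363.01025930863716
grips [255 188  36  16 520] [ 494.1 -353.2] [12.1 29.2] 88.3 rgb [40. 38. 39.] z 0.0952
grips [252 235  34  15 473] [ 489.5 -395. ] [12.1 28.7] 88.0 rgb [215. 209. 189.] z 0.095
blades [231 173  84  18 994] [ 494.2 -353.2] [16.2 80.1] 88.4 rgb [ 45.  87. 128.] z 0.0461
blades [ 229  210   81   26 1456] [ 489.5 -394.9] [24.9 80. ] 86.7 rgb [137. 132. 124.] z 0.0462
trayrim [ 216  152  112   86 1299] [ 491.9 -373.5] [ 92.  112.1] 88.5 rgb [125. 121. 115.] z 0.0236
trayrim [244 169  63   2  87] [ 496.8 -345.5] [ 0.9 62.9] 88.9 rgb [ 47.  88. 129.] z 0.0244
trayrim [232 204  76   4 131] [ 490.  -383.3] [ 1.1 78.3] 87.0 rgb [66. 64. 61.] z 0.024
```

Request:
servo_tool(motion=[25,6,0,0,0,0,1,37,8.5,0,0,0,0,1,37,8.5,0,0,0,0,1,37,8.5,0,0,0,0,1,37,8.5,0,0,0,0,1,37,8.5,0,0,0,0,1,37,8.5,0,0,0,0,1,37,8.5,0,0,0,0,1])

```text
clock: 26.85
eef_pos: [0.5644, -0.0678, 0.2235]
orientation: [-2.246, -2.192, 0.003]
force: [0.2, -0.7, -0.3]
width: 1.0
gripper_force: 0.0
```

Request:
servo_tool(motion=[37,8.5,0,0,0,0,1,37,8.5,0,0,0,0,1,37,8.5,0,0,0,0,1,37,8.5,0,0,0,0,1,37,8.5,0,0,0,0,1,10,3,0,0,0,0,1,0,0,0,0,0,0,1,0,0,0,0,0,0,1])

```text
clock: 27.52
eef_pos: [0.6148, 0.1235, 0.2239]
orientation: [-2.246, -2.195, 0.004]
force: [-0.6, -0.2, 0.4]
width: 1.0
gripper_force: 0.0
```

```bash
python3 st.py; python3 w.py w8.png; sed -i 's/^A=.*/A=c\&(Y>158)/; s/^B=.*/B=c\&(Y<158)/' f2.py; python3 f2.py
```

```text
27.5167 [0.6148 0.1235 0.2239] heading y -1.33 z [-2.8e-03 -8.0e-04 -1.0e+00] [-0.6 -0.2  0.4] 1.0 0.0
[0.6148 0.1235 0.2239] heading y -1.33 z [-2.8e-03 -8.0e-04 -1.0e+00]
[[1.0, -0.022, -0.009, 0.618], [-0.023, -0.955, -0.295, 0.207], [-0.002, 0.295, -0.955, 0.375]] 363.01025930863716
clamped -y 33 through 612.1 166.1 dir 178.7
clamped +x 52 through 655.9 215.7 dir 88.64
clamped -x 52 through 572.6 208.8 dir 88.55
loose +y 33 through 609.4 149.7 dir 178.78
loose +x 57 through 652.7 88.0 dir 88.61
loose -x 57 through 569.7 87.9 dir 88.68
loose -y 33 through 608.9 27.1 dir 178.84
```

View pics/w8.png

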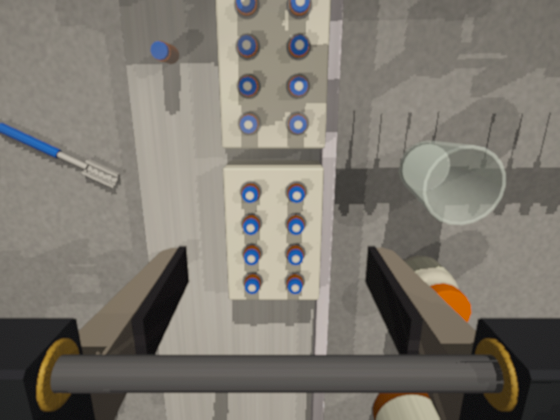

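The blocks are parallel, with the gap between rows ~148 and 166 measuring about 16.4 mm by edge fits. The loose block is flush with the fence and the gauge stands in its lane, so I'm handing in.

```bash
python3 -c "
from plant import manip
print(manip.finish_job())"
```

```text
the job is handed in; nothing more can be done
None
```

The job is handed in at about 27.5 s on the clock: the loose block lies flat on the fence, the gap measures about 16.4 mm by camera (gauge 16 mm) and is even, and the blue gauge stands upright in its own tray lane.

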